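Exchange a sample behind the reagent bottles

ROBOT

A 6-joint arm with a two-finger parallel gripper is mounted at the origin on a cart in front of the work surface, level with it; the furniture and walls round the work are solid. World frame = base frame: x ahead of the robot, y to its left, z up, the work surface at z = 0. Lengths are in m, angles in degrees, forces in N, time in s.
With the tool pointing down it reaches from about 0.35 to 0.875 m from the base axis. Payload 4.2 kg.
Tool frame: the origin (TCP) lies midway between the tips of the shut fingers; the grasp point (between the pads) lies 19 mm behind it; z points along the fingers, x is the direction in which the jaws open and shut, and the axes are right-handed (so a half turn about z gives the same grasp; the last joint's range is limited). The gripper opens to 87 mm and grips with 3 to 60 N. Pads are 19 mm wide; open, the fingers measure 117 mm over their backs; the gripper's body (75 mm by 190 mm) begins 51 mm behind the grasp point.
Start: joints at [-56.975, 22.042, 0.453, 0, -68.411, -14.817], TCP at [0.195, -0.594, 0.223] pointing down, gripper open.
Joint ranges: [-179.83, 179.83], [-69.29, 118.12], [-61.27, 80.66], [-181.25, 117.63], [-171.15, -9.14], [-177.46, 177.46]. Speed limits (degrees/s): [159.86, 159.86, 180, 180, 180, 180].

INTERFACE

Orientations are given as a 3x3 rotation matrix whose columns are the frame's x, y, z axes.
In Python, from station import sense, capture, finish_job, find_in gives the robot as it stands.
- The arm moves only by the shell command python3 -m creep 'ROWS'. ROWS is JSON, a list of rows, each a list of 7 numbers: the shift along the tool's x, y, z in mm, then the turn, a rotation vector about the tool's x, y, z in degrees, then the opening, from 0 (shut) to 1 (fully open). A call has exactly 10 rows; each row shifts and turns the commanded pose from where the row before left it, along the tool's axes as they then stand; what a row does not reach is not made up. A row lasts 1/8 s, in which the tool goes at most 62.5 mm and 10.7 degrees, less where a joint would pass 70% of its speed; a pose out of reach is approached as far as the arm can. A call with a gripper value outside its range is refused whole. The fingers move at their own pace and stop on an object; the grip force is fixed at half the most. Time passes only in rows, so rows that do not move let the fingers close, or fill a call up. It gives the time, the measured TCP pose, the force and the opening at its end, in the units of the state.
- sense(): the state, without advancing time (a new reading comes with each control period).
- capture(name): name is "scene" or "top" or "wrist"; returns a dict with "color" (420x560x3 uint8, blue, green, red), "vertical_fov" (degrees; the focal length in pixels is half the picture's height over the tangent of half this angle, whatever the lens; pixels are square), "cx", "cy" (the principal point, pixels), "R" (3x3) and "t" (3): a world point X has camera coordinates R X + t. Camera axes: x right, y down, z forward; pixel columns grow to the right and rows downward; lengths in m; the calibration is good to about 2 mm. A picture is of the moment at which its call begins. There is no depth.
- finish_job(): hands the job in, once; it reports no verdict.
Trained networks look in the newest picture that a camera, given by its name, has taken for a name from the list of things; names that differ only in an ending like _2 or _b are one class to them, and where a whole thing is asked for, a point or a joint stands for the part that bears it (a point fixed in the world has none). Each returns a list of dicts, best first, with "p" (0 to 1); they miss things now and then, are a little off and sometimes report something else, mostly with a low value. They report only what shows in the picture. A call takes as long as a camera call. They do not tell look-alikes from the thing itself.
- find_in(camera, name): "xy" ([column, row] in pixels, amid what is visible of it).
The state is a dict: "time_s": time; "joints": joint angles; "joint_velocities": joint speeds; "effort": joint torques, N m; "tcp_pos": TCP position; "ee_rot": TCP orientation; "wrist_force": force on the tool from outside, world axes, zero at the start; "moment": the same for the moment, N m; "gripper_width": opening from 0.0 (shut) to 1.0 (fully open).
Only numpy, scipy, OpenCV 4.12 (cv2) and the standard library are available. Lean on these libraries where they do the work, as an engineer would, in place of code of your own. Each camera call takes 0.05 s, during which the arm holds its last target. There are 200 camera calls.

TASK

Lift the two bottles off the white station into the grey side tray, so that the blue sample tube behind them is free; only then stand the tube in the empty metal dish, and after it put the small white jar from the other dish on the station's back place, centred on the ring where the tube stood. Last, stand each bottle back exactly where it stood at the start. Keep everything upright, let go of it all, and leave the black jar and the large beaker alone.

Things in the scene. Friction and masses are not known exactly. Their poses are not given: they have to be found in the camera images.
- amber_bottle: amber glass bottle with a black cap, loose, 0.45 kg. Body 86 mm across, whole height 180 mm; cap 38 mm across from 142 to 180 mm above its underside, where it is grasped. Origin: centre of its underside, z up. It starts on one of the two front places of the station and must finally stand there again, within 15 mm. (A second one like it far back on the bench is not meant.)
- blue_cap_bottle: clear glass bottle with a blue screw cap (the cap does not turn), loose, 0.25 kg. Body 63 mm across, whole height 141 mm; cap 48 to 52 mm across from 114 to 141 mm above its underside, where it is grasped. Origin: centre of its underside, z up. It starts on the other front place of the station and must finally stand there again, within 15 mm.
- sample_tube: blue sample tube standing upright, loose, 30 g, 25 mm across, 68 mm high; grasp across 22 to 25 mm. Origin: centre of its underside, z up. It starts on the station's back place, behind the bottles.
- sample_jar: small white plastic screw jar, loose, 50 g, 50 mm high: body 38 mm across, narrowing at its shoulder to a screw cap 35 mm across from 34 to 50 mm above the underside; grasp from above across body and cap, the fingers reaching down to about 15 mm over the underside. Origin: centre of its underside, z up. It starts standing in dish_a.
- station: white bottle station, fixed: plate 158 mm deep (x), 215 mm wide (y), 8 mm thick, with three thin printed rings and a 40 mm high board along its back edge. Origin: at the underside, below the centre of the back place (46 mm ring); plate top at z = +8 mm; x points to the back board, whose front face is at x = +40 mm. Front places (92 mm rings) at x = -60 mm, y = +50 and -50 mm.
- side_tray: grey plastic side tray, open on top, fixed: 250 mm (x) by 135 mm (y) outside, rim 18 mm high, walls 4 mm, floor 4 mm thick. Empty at the start. Origin: centre of its underside. Both bottles fit side by side along x, at x = +55 and -55 mm.
- dish_a: round steel dish, fixed, 66 mm across, 8 mm high, floor 3 mm thick, inside 54 mm across; the white jar stands in it at the start, and it is empty at the end. Origin: centre of its underside.
- dish_b: round steel dish of the same make, fixed, 66 mm across, 8 mm high, floor 3 mm thick, inside 54 mm across; empty at the start; the tube goes here. Origin: centre of its underside.
- black_jar: black plastic jar, 80 mm across, 149 mm high, standing behind the side tray; a bystander, not to be moved. Origin: centre of its underside.
- large_beaker: large glass beaker, 72 mm across, 94 mm high, standing to the right, behind the dishes; a bystander, not to be moved. Origin: centre of its underside.
Things that resemble listed ones, but are neither listed nor needed, are in the scene too. What is shaped like the sample_jar but pink is not meant.

How it is judged (in metres and radians):
On the way, in this order (a step that is already met when the one before it is completed fails the run):
1. both bottles stand upright in the side tray, let go, while the tube and the jar are still where they were (x of amber_bottle in the frame of side_tray between -0.09 and 0.09 m and y of amber_bottle in the frame of side_tray between -0.045 and 0.045 m and z of each of amber_bottle, blue_cap_bottle in the frame of side_tray below 0.012 m and angle between each of amber_bottle, blue_cap_bottle's own z axis and vertical below 0.12 rad and x of blue_cap_bottle in the frame of side_tray between -0.09 and 0.09 m and y of blue_cap_bottle in the frame of side_tray between -0.045 and 0.045 m and linear speed of each of amber_bottle, blue_cap_bottle below 0.02 m/s and contact force between the fingers and amber_bottle below 0.1 N and contact force between the fingers and blue_cap_bottle below 0.1 N and distance of each of sample_tube, sample_jar from where it was at the start of the episode below 0.015 m), for 0.2 s.
2. the tube stands upright in the empty dish, let go, the jar still in its own dish and both bottles still in the tray (horizontal distance between sample_tube and dish_b below 0.015 m and z of sample_tube in the frame of dish_b below 0.006 m and angle between each of sample_tube, amber_bottle, blue_cap_bottle's own z axis and vertical below 0.12 rad and linear speed of sample_tube below 0.02 m/s and contact force between the fingers and sample_tube below 0.1 N and x of amber_bottle in the frame of side_tray between -0.09 and 0.09 m and y of amber_bottle in the frame of side_tray between -0.045 and 0.045 m and z of each of amber_bottle, blue_cap_bottle in the frame of side_tray below 0.012 m and x of blue_cap_bottle in the frame of side_tray between -0.09 and 0.09 m and y of blue_cap_bottle in the frame of side_tray between -0.045 and 0.045 m and distance of sample_jar from where it was at the start of the episode below 0.015 m), for 0.2 s.
3. the jar stands upright on the station's back place, within 14 mm, let go, both bottles still in the tray (horizontal distance between sample_jar and station below 0.014 m and z of sample_jar in the frame of station below 0.012 m and angle between each of sample_jar, amber_bottle, blue_cap_bottle, sample_tube's own z axis and vertical below 0.12 rad and linear speed of sample_jar below 0.02 m/s and contact force between the fingers and sample_jar below 0.1 N and x of amber_bottle in the frame of side_tray between -0.09 and 0.09 m and y of amber_bottle in the frame of side_tray between -0.045 and 0.045 m and z of each of amber_bottle, blue_cap_bottle in the frame of side_tray below 0.012 m and x of blue_cap_bottle in the frame of side_tray between -0.09 and 0.09 m and y of blue_cap_bottle in the frame of side_tray between -0.045 and 0.045 m and horizontal distance between sample_tube and dish_b below 0.015 m and z of sample_tube in the frame of dish_b below 0.006 m), for 0.2 s.
At the end, for the whole second after the job is handed in: each bottle stands upright within 15 mm of where it started, the tube stands upright in the dish that was empty (resting on its floor, within 15 mm of its centre), the jar stands upright on the station's back place within 14 mm of its centre; all are let go and at rest (distance of each of amber_bottle, blue_cap_bottle from where it was at the start of the episode below 0.015 m and angle between each of amber_bottle, blue_cap_bottle, sample_tube, sample_jar's own z axis and vertical below 0.12 rad and horizontal distance between sample_tube and dish_b below 0.015 m and z of sample_tube in the frame of dish_b below 0.006 m and horizontal distance between sample_jar and station below 0.014 m and z of sample_jar in the frame of station below 0.012 m and linear speed of each of amber_bottle, blue_cap_bottle, sample_tube, sample_jar below 0.02 m/s and contact force between the fingers and amber_bottle below 0.1 N and contact force between the fingers and blue_cap_bottle below 0.1 N and contact force between the fingers and sample_tube below 0.1 N and contact force between the fingers and sample_jar below 0.1 N); the robot touches nothing.
It fails at once if a bottle, the tube or the jar is tipped by more than 0.6 rad (angle between any of amber_bottle, blue_cap_bottle, sample_tube, sample_jar's own z axis and vertical above 0.6 rad).
It fails at once if the black jar or the large beaker is pushed by more than 20 mm (distance of any of black_jar, large_beaker from where it was at the start of the episode above 0.02 m).
It also fails if it takes over 141 s, if anything falls off the work surface, if the arm or the gripper's body presses on something with over 40 N, if the wrist force passes 120 N, or if a joint passes its speed limit or range.

## Working session

There is one attempt and no reset: what is moved stays moved. The work goes in short steps, Python scripts to look and compute and a shell command to move; the robot and the scene stay as the last step left them, time stands still between calls to the robot, and variables do not carry over. Pictures are saved under pics/ and viewed, about 12 in all and at most 16, crops included, and the job is handed in when it is done.

```bash
ls; mkdir -p pics
cat > h.py <<'E'
import numpy as np, cv2
from station import sense, capture, finish_job, find_in
def cam(n,save=None):
    c=capture(n); im=np.array(c["color"])
    if save: cv2.imwrite("pics/"+save,im)
    c["f"]=im.shape[0]/2/np.tan(np.radians(c["vertical_fov"])/2)
    c["R"]=np.array(c["R"]);c["t"]=np.array(c["t"]); return c
def ground(c,xy,z):
    d=c["R"].T@np.array([(xy[0]-c["cx"])/c["f"],(xy[1]-c["cy"])/c["f"],1]); o=-c["R"].T@c["t"]
    return o+d*(z-o[2])/d[2]
def proj(c,X):
    p=c["R"]@np.array(X)+c["t"]; return np.array([c["cx"]+c["f"]*p[0]/p[2],c["cy"]+c["f"]*p[1]/p[2]])
E
python3 - <<'E'
from h import *
np.set_printoptions(precision=3,suppress=True)
s=sense();print(s["time_s"],s["tcp_pos"],s["ee_rot"],s["gripper_width"])
H=dict(amber_bottle=.09,blue_cap_bottle=.07,sample_tube=.034,sample_jar=.025,station=.008,side_tray=.004,dish_a=.004,dish_b=.004,black_jar=.075,large_beaker=.047)
for n in("scene","top"):
    c=cam(n,n+"0.png");print(n,-c["R"].T@c["t"],c["f"],c["R"].tolist())
    for k,z in H.items():
        for r in find_in(n,k)[:4]: print(k,round(r["p"],2),np.array(r["xy"]),ground(c,r["xy"],z))
E
```

```text
pics
0.0 [ 0.195 -0.593  0.221] [[-0.312  0.95  -0.001]
 [ 0.95   0.312  0.002]
 [ 0.002 -0.    -1.   ]] 0.9962403616823651
scene [ 0.767 -0.63   0.922] 481.71550846989084 [[0.974555829369589, 0.2235934354332868, -0.015713404242662245], [0.16161607951478163, -0.7495339005702464, -0.6419339333126299], [-0.1553099426438131, 0.6230609179904425, -0.7665989265508286]]
amber_bottle 0.69 [218.1 179.9] [0.449 0.124 0.09 ]
blue_cap_bottle 0.58 [203.5 299.1] [ 0.51  -0.184  0.07 ]
blue_cap_bottle 0.57 [205.7 218.4] [0.449 0.019 0.07 ]
sample_tube 0.72 [238.5 213.5] [0.508 0.077 0.034]
sample_jar 0.89 [195.4 281.2] [ 0.465 -0.122  0.025]
sample_jar 0.76 [160.6 324.1] [ 0.429 -0.235  0.025]
side_tray 0.7 [260.5 147.8] [0.496 0.347 0.004]
dish_a 0.7 [242.5 293.8] [ 0.569 -0.118  0.004]
dish_a 0.56 [205.5 298.5] [ 0.494 -0.147  0.004]
dish_b 0.7 [242.5 293.8] [ 0.569 -0.118  0.004]
dish_b 0.56 [205.5 298.5] [ 0.494 -0.147  0.004]
black_jar 0.78 [337.6 127.8] [0.701 0.392 0.075]
large_beaker 0.7 [268.1 307.8] [ 0.638 -0.163  0.047]
top [0.493 0.089 1.003] 418.32652099692206 [[-0.005599500751391361,
[... 195 characters left out ...]
3 [251.9 271.1] [0.443 0.123 0.09 ]
blue_cap_bottle 0.91 [300.6 266.4] [0.452 0.016 0.07 ]
blue_cap_bottle 0.57 [283.4 242.8] [0.504 0.054 0.07 ]
sample_tube 0.56 [274.8 243.8] [0.502 0.072 0.034]
sample_jar 0.81 [404.6 273.3] [ 0.432 -0.231  0.025]
sample_jar 0.74 [366.1 254.9] [ 0.475 -0.141  0.025]
station 0.86 [281.6 241.1] [0.509 0.056 0.008]
dish_a 0.74 [358.6 247. ] [ 0.494 -0.129  0.004]
dish_a 0.64 [358.3 211.3] [ 0.58  -0.13   0.004]
dish_b 0.74 [358.6 247. ] [ 0.494 -0.129  0.004]
dish_b 0.64 [358.3 211.3] [ 0.58  -0.13   0.004]
black_jar 0.7 [142.3 150.2] [0.712 0.368 0.075]
large_beaker 0.76 [388.9 184.8] [ 0.637 -0.193  0.047]
large_beaker 0.26 [283.  243.8] [0.502 0.054 0.047]
```

View pics/scene0.png

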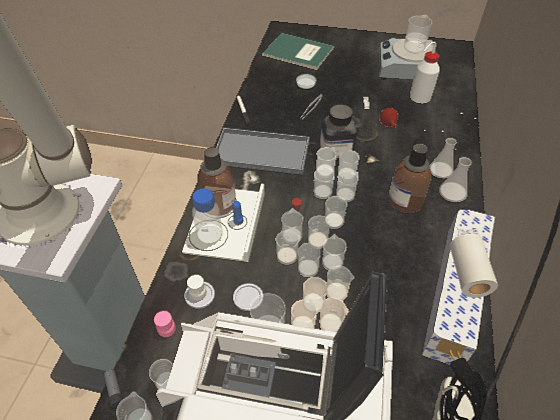

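View pics/top0.png

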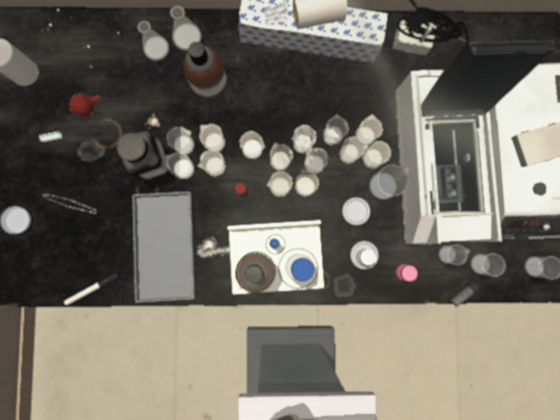

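The scene shows the station with amber and blue-cap bottles (218,180)/(205,218) and the tube (238,213). The tray is at (262,150), the white jar in dish_a at (196,285), and empty dish_b at (248,296). The top view agrees: tray centre (164,247), dish_b (356,211), dish_a (365,255). I'll crop for precision.

Run:
```python
import cv2
a=cv2.imread("pics/top0.png")[185:310,125:395]; b=cv2.imread("pics/scene0.png")[125:325,140:330]
cv2.imwrite("pics/c1.png",cv2.resize(a,None,fx=2.9,fy=2.9,interpolation=cv2.INTER_CUBIC))
cv2.imwrite("pics/c2.png",cv2.resize(b,None,fx=3,fy=3,interpolation=cv2.INTER_CUBIC))
```

```text
(no output)
```

View pics/c1.png

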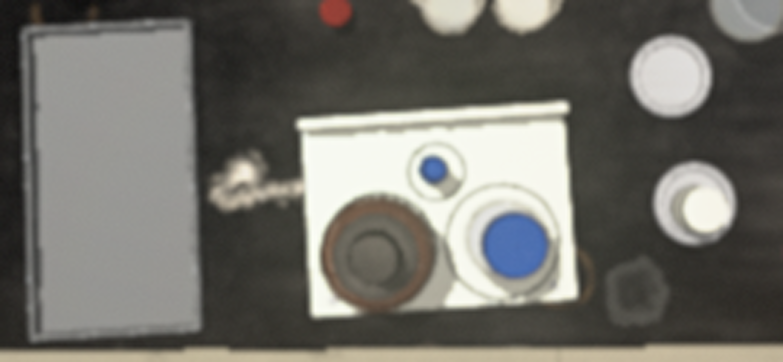

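View pics/c2.png

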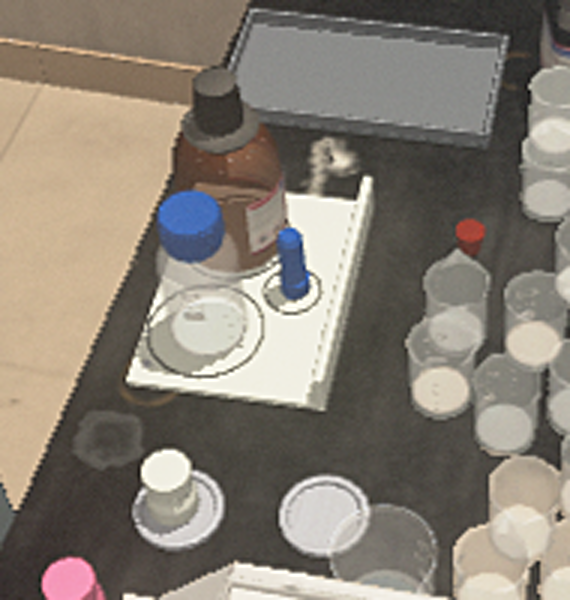

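Run:
```python
from h import *
np.set_printoptions(precision=4,suppress=True)
T=cam("top");S=cam("scene")
A=dict(stL=(313,318,.008),stR=(578,298,.008),ring=(437,172,.008),fring=(503,242,.008),t1=(22,28,.018),t2=(190,20,.018),t3=(202,330,.018),t4=(30,341,.018),dB=(670,76,.008),dA=(695,204,.008),jar=(705,209,.053),tube=(433,170,.076),blue=(516,246,.149),amber=(374,255,.188))
B=dict(ring=(292,291,.008),fring=(206,331,.008),dB=(324,515,.008),dA=(179,508,.008),jar=(167,467,.053),tube=(290,232,.076),blue=(190,205,.149),amber=(219,82,.188),t1=(508,34,.018),t2=(490,144,.018),t4=(252,10,.018),stR=(128,383,.008))
for k,(u,v,z) in A.items():
    p=ground(T,((u+.5)/2.9+124.5,(v+.5)/2.9+184.5),z)[:2]
    q=ground(S,((B[k][0]+.5)/3+139.5,(B[k][1]+.5)/3+124.5),B[k][2])[:2] if k in B else None
    print(k,p,q)
```

```text
stL [0.3853 0.1712] None
stR [ 0.3994 -0.0435] [ 0.4042 -0.0436]
ring [0.5021 0.0706] [0.5041 0.0721]
fring [0.445  0.0171] [0.448  0.0179]
t1 [0.6201 0.4065] [0.6224 0.4085]
t2 [0.6264 0.2712] [0.6325 0.2616]
t3 [0.3777 0.2584] None
t4 [0.3703 0.3938] [0.3757 0.3922]
dB [ 0.5803 -0.1227] [ 0.5828 -0.1241]
dA [ 0.4748 -0.1409] [ 0.4784 -0.1412]
jar [ 0.4717 -0.1383] [ 0.4738 -0.1354]
tube [0.503  0.0749] [0.5062 0.0768]
blue [0.449  0.0182] [0.4505 0.0257]
amber [0.4457 0.116 ] [0.4488 0.1157]
```

```bash
cat >> h.py <<'E'
def to(p,jaw=None):
    "tool-frame shift (mm) from measured pose to world point p, and turn about z needed"
    s=sense();R=np.array(s["ee_rot"]);d=np.array(p)-np.array(s["tcp_pos"])
    a=np.degrees(np.arctan2(R[1,0],R[0,0]))
    print("t",s["time_s"],"tcp",np.round(s["tcp_pos"],4),"jaw",round(a,2),"tilt",np.round(R[:2,2],4),"w",round(s["gripper_width"],3),"F",np.round(s["wrist_force"],1))
    print("shift mm",np.round(R.T@d*1000,1),"turn",None if jaw is None else round((a-jaw+90)%180-90,1))
E
python3 -m creep '[[0,0,-40,0,0,7,1],[0,0,-40,0,0,7.4,1],[45,25,-5,0,0,0,1],[45,25,-5,0,0,0,1],[45,25,-5,0,0,0,1],[45,25,-5,0,0,0,1],[45,25,0,0,0,0,1],[45,25,0,0,0,0,1],[45,25,0,0,0,0,1],[45,25,0,0,0,0,1]]'
python3 -c "
from h import *
to((.446,.116,.29),93.8)"
```

```text
time_s: 2.45
tcp_pos: [0.3714, -0.2196, 0.3229]
ee_rot: [[-0.066, 0.998, 0.001], [0.998, 0.066, -0.0], [-0.0, 0.001, -1.0]]
wrist_force: [1.5, -0.4, 0.0]
gripper_width: 1.002
t 2.45 tcp [ 0.3714 -0.2196  0.3229] jaw 93.81 tilt [ 0.0012 -0.0002] w 1.002 F [ 1.5 -0.4  0. ]
shift mm [329.9  96.7  32.9] turn 0.0
```

```bash
python3 -m creep '[[40,12,3,0,0,0,1],[40,12,3,0,0,0,1],[40,12,3,0,0,0,1],[40,12,3,0,0,0,1],[40,12,3,0,0,0,1],[40,12,3,0,0,0,1],[40,12,3,0,0,0,1],[30,8,5,0,0,0,1],[20,5,5,0,0,0,1],[0,0,0,0,0,0,1]]' | head -2
python3 - <<'E'
from h import *
np.set_printoptions(precision=4,suppress=True)
to((.446,.116,.155),93.8)
c=cam("wrist","w1.png");print(-c["R"].T@c["t"],c["f"],c["R"][2])
for k,z in dict(amber_bottle=.1,blue_cap_bottle=.149,sample_tube=.076,side_tray=.004).items():
    for r in find_in("wrist",k)[:2]: print(k,r["p"],r["xy"],ground(c,r["xy"],z))
E
```

```text
time_s: 3.7
tcp_pos: [0.4457, 0.1152, 0.291]
t 3.7 tcp [0.4457 0.1152 0.291 ] jaw 93.9 tilt [-0.0012 -0.0008] w 0.998 F [ 0.4 -0.2 -0.2]
shift mm [  0.9   0.5 136. ] turn 0.1
[0.3745 0.1096 0.4535] 355.93529924355556 [ 0.2593  0.0177 -0.9656]
amber_bottle 0.93 [278.7, 176.8] [0.4382 0.1168 0.1   ]
blue_cap_bottle 0.79 [181.4, 180.5] [0.4384 0.0317 0.149 ]
blue_cap_bottle 0.69 [279.3, 176.6] [0.4291 0.1163 0.149 ]
sample_tube 0.9 [237.8, 219.9] [0.4939 0.0755 0.076 ]
side_tray 0.91 [444.1, 187.3] [0.4545 0.3324 0.004 ]
```

View pics/w1.png

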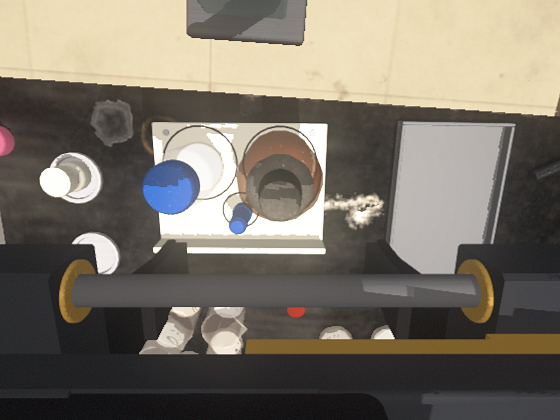

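Run:
```python
from h import *
np.set_printoptions(precision=4,suppress=True)
c=cam("wrist")
for p in [((279,193),.188),((171,187),.149),((237,226),.076),((240,210),.008),((200,162),.008),((281,164),.008),((152,123),.008),((326,123),.008),((55,182),.053),((76,176),.008),((396,122),.018),((515,124),.018)]: print(p,ground(c,*p)[:2])
im=cv2.imread("pics/w1.png")[115:255,140:340];cv2.imwrite("pics/c3.png",cv2.resize(im,None,fx=3.8,fy=3.8,interpolation=cv2.INTER_CUBIC))
```

```text
((279, 193), 0.188) [0.4353 0.1149]
((171, 187), 0.149) [0.4451 0.0211]
((237, 226), 0.076) [0.5018 0.0734]
((240, 210), 0.008) [0.5025 0.0702]
((200, 162), 0.008) [0.4432 0.0176]
((281, 164), 0.008) [0.439  0.1193]
((152, 123), 0.008) [ 0.3993 -0.0413]
((326, 123), 0.008) [0.3853 0.1707]
((55, 182), 0.053) [ 0.4702 -0.1388]
((76, 176), 0.008) [ 0.4714 -0.1392]
((396, 122), 0.018) [0.3784 0.2525]
((515, 124), 0.018) [0.3713 0.3949]
```

View pics/c3.png

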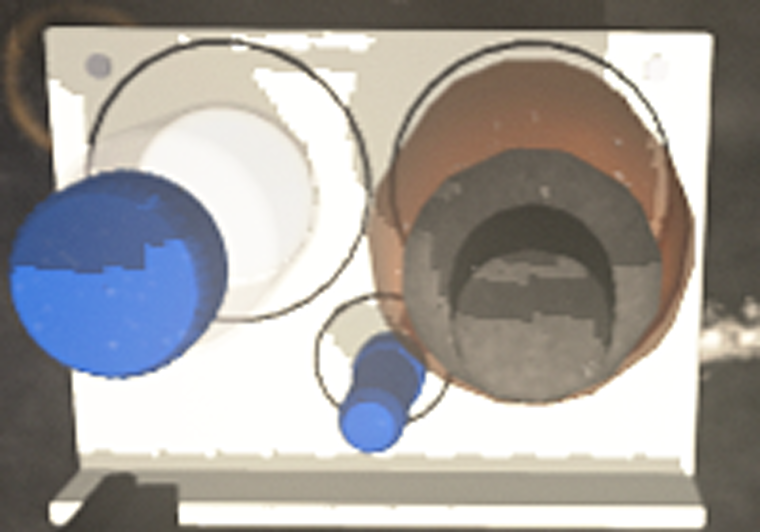

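Cap top of the amber bottle at crop (534,328), blue cap at (112,278), tube standing at its ring's centre. Amber is at about (0.443, 0.115). Descending now to grasp it.

```bash
python3 -m creep '[[0,-1,25,0,0,0,1],[0,-1,30,0,0,0,1],[0,-1,30,0,0,0,1],[0,0,25,0,0,0,1],[0,0,15,0,0,0,1],[0,0,10,0,0,0,1],[0,0,0,0,0,0,0],[0,0,0,0,0,0,0],[0,0,0,0,0,0,0],[0,0,0,0,0,0,0]]'
python3 -c "
from h import *
to((.5,.332,.155),93.8)"
```

```text
time_s: 5.25
tcp_pos: [0.443, 0.1145, 0.157]
ee_rot: [[-0.066, 0.998, 0.001], [0.998, 0.066, 0.001], [0.001, 0.001, -1.0]]
wrist_force: [-0.1, -0.7, -0.3]
gripper_width: 0.627
t 5.25 tcp [0.443  0.1145 0.157 ] jaw 93.81 tilt [0.0009 0.0006] w 0.627 F [-0.1 -0.7 -0.3]
shift mm [213.3  71.3   2.2] turn 0.0
```

```bash
python3 -m creep '[[0,0,0,0,0,0,0],[0,0,0,0,0,0,0],[0,0,0,0,0,0,0],[0,0,0,0,0,0,0],[0,0,0,0,0,0,0],[0,0,0,0,0,0,0],[0,0,-10,0,0,0,0],[0,0,-20,0,0,0,0],[0,0,-20,0,0,0,0],[0,0,0,0,0,0,0]]'
python3 - <<'E'
from h import *
to((.4451,.3293,.2),93.8)
cam("wrist","w2.png")
E
```

```text
time_s: 6.5
tcp_pos: [0.4429, 0.1142, 0.2072]
ee_rot: [[-0.066, 0.998, 0.001], [0.998, 0.066, 0.001], [0.001, 0.001, -1.0]]
wrist_force: [0.2, 0.2, -4.4]
gripper_width: 0.399
t 6.5 tcp [0.4429 0.1142 0.2072] jaw 93.79 tilt [0.001  0.0007] w 0.399 F [ 0.2  0.2 -4.4]
shift mm [214.5  16.4   7.4] turn -0.0
```

View pics/w2.png

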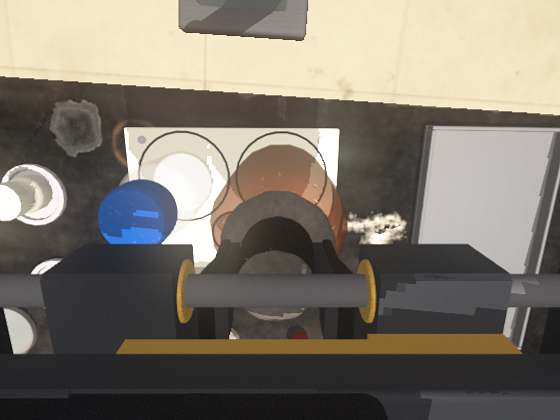

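The amber bottle is lifted (4.4 N) and held centrally between the fingers at (275,255).

```bash
python3 -m creep '[[15,1,0,0,0,0,0],[30,2,0,0,0,0,0],[35,3,0,0,0,0,0],[40,3,0,0,0,0,0],[35,3,0,0,0,0,0],[30,2,0,0,0,0,0],[20,2,0,0,0,0,0],[9.5,0.4,0,0,0,0,0],[0,0,10,0,0,0,0],[0,0,15,0,0,0,0]]' | head -2
python3 -m creep '[[0,0,15,0,0,0,0],[0,0,8,0,0,0,0],[0,0,3,0,0,0,0],[0,0,1.5,0,0,0,0],[0,0,0,0,0,0,0],[0,0,0,0,0,0,0],[0,0,0,0,0,0,0],[0,0,0,0,0,0,0],[0,0,0,0,0,0,0],[0,0,0,0,0,0,0]]' | head -2
python3 - <<'E'
from h import *
to((.4451,.330,.154),93.8)
E
```

```text
time_s: 7.8
tcp_pos: [0.4448, 0.3285, 0.1808]
time_s: 9.05
tcp_pos: [0.4449, 0.3294, 0.154]
t 9.05 tcp [0.4449 0.3294 0.154 ] jaw 93.81 tilt [-0. -0.] w 0.397 F [-0.   0.1 -4.7]
shift mm [0.5 0.2 0. ] turn 0.0
```

```bash
python3 -m creep '[[0,0,1,0,0,0,0],[0,0,0.5,0,0,0,0],[0,0,0,0,0,0,0.7],[0,0,0,0,0,0,0.7],[0,0,0,0,0,0,0.7],[0,0,0,0,0,0,0.7],[0,0,-15,0,0,0,0.7],[0,0,-20,0,0,0,0.8],[0,0,-25,0,0,0,1],[0,0,-15,0,0,0,1]]'
python3 - <<'E'
from h import *
to((.447,.0195,.20),93.8)
E
```

```text
time_s: 10.3
tcp_pos: [0.4455, 0.3299, 0.23]
ee_rot: [[-0.067, 0.998, 0.002], [0.998, 0.067, 0.002], [0.002, 0.002, -1.0]]
wrist_force: [0.2, 0.4, 1.1]
gripper_width: 0.937
t 10.3 tcp [0.4455 0.3299 0.23  ] jaw 93.82 tilt [0.0023 0.0023] w 0.937 F [0.2 0.4 1.1]
shift mm [-309.9  -19.3   29.3] turn 0.0
```

```bash
python3 -m creep '[[-25,-2,0,0,0,0,1],[-40,-3,0,0,0,0,1],[-45,-3,0,0,0,0,1],[-45,-3,0,0,0,0,1],[-45,-3,4,0,0,0,1],[-45,-3,5,0,0,0,1],[-40,-2,10,0,0,0,1],[-20,0,10,0,0,0,1],[-5,0,0,0,0,0,1],[0,0,0,0,0,0,1]]' | head -2
python3 - <<'E'
from h import *
to((.447,.0195,.126),93.8)
cam("wrist","w3.png");cam("top","top3.png")
a=cv2.imread("pics/w3.png")[80:300,100:420];b=cv2.imread("pics/top3.png")[185:310,125:395]
a=cv2.resize(a,(400,275));b=cv2.resize(b,(594,275));cv2.imwrite("pics/m3.png",np.vstack([cv2.copyMakeBorder(a,0,0,0,194,0),b]))
E
```

```text
time_s: 11.55
tcp_pos: [0.4464, 0.0185, 0.1986]
t 11.55 tcp [0.4464 0.0185 0.1986] jaw 93.77 tilt [-0.0001 -0.0001] w 0.999 F [ 0.2  0.2 -0.3]
shift mm [ 1.   0.7 72.6] turn -0.0
```

View pics/m3.png

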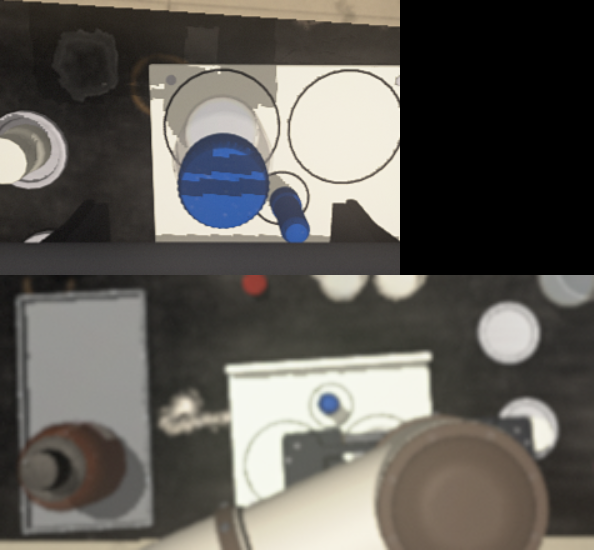

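Amber stands upright in the tray. The blue cap is centred at about (278,227) in the wrist view.

Run:
```python
from h import *
c=cam("wrist")
im=cv2.imread("pics/w3.png");m=cv2.inRange(cv2.cvtColor(im,cv2.COLOR_BGR2HSV),(100,100,40),(130,255,255));m[:,310:]=0
ys,xs=np.where(m);print(xs.min(),xs.max(),ys.min(),ys.max())
r=(xs.max()-xs.min())/2
print(ground(c,((xs.min()+xs.max())/2,ys.max()-r),.149), ground(c,((xs.min()+xs.max())/2,(ys.min()+ys.max())/2),.14))
```

```text
243 309 188 262
[0.44711146 0.01876498 0.149     ] [0.44741247 0.01879605 0.14      ]
```

```bash
python3 -m creep '[[0.5,0.5,15,0,0,0,1],[0,0,20,0,0,0,1],[0,0,20,0,0,0,1],[0,0,12,0,0,0,1],[0,0,5,0,0,0,1],[0,0,0,0,0,0,0],[0,0,0,0,0,0,0],[0,0,0,0,0,0,0],[0,0,0,0,0,0,0],[0,0,0,0,0,0,0]]' | head -2
python3 -m creep '[[0,0,0,0,0,0,0],[0,0,0,0,0,0,0],[0,0,0,0,0,0,0],[0,0,-2,0,0,0,0],[0,0,-8,0,0,0,0],[0,0,-15,0,0,0,0],[0,0,-20,0,0,0,0],[0,0,-20,0,0,0,0],[0,0,-5,0,0,0,0],[0,0,0,0,0,0,0]]'
python3 - <<'E'
from h import *
to((.5549,.3355,.197),93.8)
E
```

```text
time_s: 12.95
tcp_pos: [0.4471, 0.0194, 0.1267]
time_s: 14.2
tcp_pos: [0.4468, 0.0194, 0.1964]
ee_rot: [[-0.066, 0.998, -0.0], [0.998, 0.066, 0.0], [0.0, -0.0, -1.0]]
wrist_force: [-0.6, 1.6, -2.9]
gripper_width: 0.525
t 14.2 tcp [0.4468 0.0194 0.1964] jaw 93.79 tilt [-0.0001  0.0004] w 0.525 F [-0.6  1.6 -2.9]
shift mm [308.3 128.8  -0.5] turn -0.0
```

```bash
python3 -m creep '[[15,0,-10,0,0,0,0],[30,0,-5,0,0,0,0],[40,0,0,0,0,0,0],[35,15,0,0,0,0,0],[30,30,0,0,0,0,0],[30,30,0,0,0,0,0],[30,30,0,0,0,0,0],[30,20,0,0,0,0,0],[30,3,0,0,0,0,0],[20,1,0,0,0,0,0]]' | head -2
python3 -m creep '[[15,0,0,0,0,0,0],[3,0,10,0,0,0,0],[0,0,20,0,0,0,0],[0,0,20,0,0,0,0],[0,0,20,0,0,0,0],[0,0,10,0,0,0,0],[0,0,5,0,0,0,0],[0,0,0,0,0,0,0],[0,0,0,0,0,0,0],[0,0,0,0,0,0,0]]' | head -2
python3 - <<'E'
from h import *
to((.5549,.3355,.1235),93.8)
E
```

```text
time_s: 15.45
tcp_pos: [0.556, 0.3193, 0.2105]
time_s: 16.7
tcp_pos: [0.5556, 0.3355, 0.1272]
t 16.7 tcp [0.5556 0.3355 0.1272] jaw 93.81 tilt [0.001  0.0009] w 0.52 F [-0.2  0.3 -2. ]
shift mm [ 0.  -0.7  3.7] turn 0.0
```

```bash
python3 -m creep '[[0,0,3,0,0,0,0],[0,0,1.5,0,0,0,0],[0,0,0,0,0,0,0.9],[0,0,0,0,0,0,0.9],[0,0,0,0,0,0,0.9],[0,0,0,0,0,0,0.9],[0,0,-15,0,0,0,0.9],[0,0,-20,0,0,0,0.8],[0,0,-25,0,0,0,0.6],[0,0,-25,0,0,0,0.6]]' | head -2
python3 - <<'E'
from h import *
to((.5025,.074,.15),93.8)
cam("wrist","w4.png")
E
```

```text
time_s: 17.95
tcp_pos: [0.5555, 0.3354, 0.2091]
t 17.95 tcp [0.5555 0.3354 0.2091] jaw 93.82 tilt [0.0012 0.0007] w 0.662 F [0.1 1.6 0.4]
shift mm [-257.3  -70.4   58.9] turn 0.0
```

View pics/w4.png

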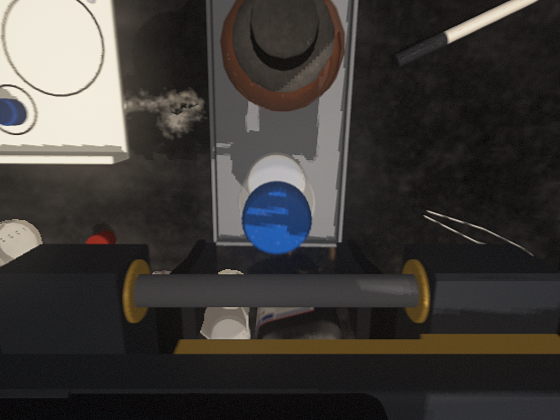

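Both bottles stand upright in the tray (amber (285,40), blue (277,217)). On to the tube.

```bash
python3 -m creep '[[-20,-6,0,0,0,0,0.6],[-35,-10,0,0,0,0,0.6],[-40,-11,0,0,0,0,0.6],[-40,-11,10,0,0,0,0.6],[-40,-11,15,0,0,0,0.6],[-40,-11,15,0,0,0,0.6],[-30,-8,12,0,0,0,0.6],[-12,-2.4,7,0,0,0,0.6],[0,0,0,0,0,0,0.6],[0,0,0,0,0,0,0.6]]' | head -2
python3 - <<'E'
from h import *
to((.503,.0738,.043),93.8)
c=cam("wrist","w5.png")
im=cv2.imread("pics/w5.png");m=cv2.inRange(cv2.cvtColor(im,cv2.COLOR_BGR2HSV),(100,100,40),(130,255,255))
n,l,st,ce=cv2.connectedComponentsWithStats(m)
for s,e in zip(st[1:],ce[1:]):
    if s[4]>60: print(s,e,ground(c,e,.045),ground(c,(s[0]+s[2]/2,s[1]+s[3]-s[2]/2),.076),ground(c,(s[0]+s[2]/2,s[1]+s[2]/2),.008))
E
```

```text
time_s: 19.25
tcp_pos: [0.5031, 0.0751, 0.1488]
t 19.25 tcp [0.5031 0.0751 0.1488] jaw 93.86 tilt [0.0018 0.0006] w 0.598 F [ 1.2  0.4 -0.2]
shift mm [ -1.4  -0.4 105.8] turn 0.1
[263 202  24  26 306] [274.72222222 216.79084967] [0.51192455 0.07427462 0.045     ] [0.50196168 0.07385981 0.076     ] [0.5205236  0.07502456 0.008     ]
```

View pics/w5.png

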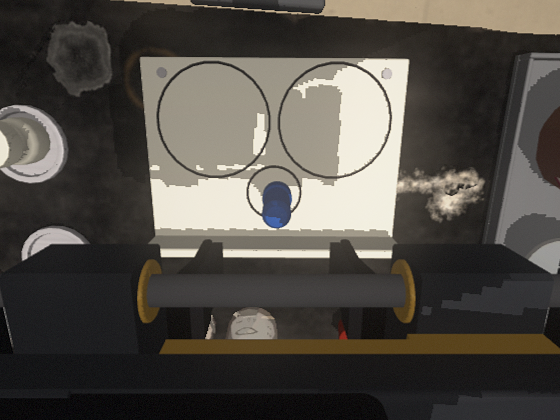

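```bash
python3 - <<'E'
from h import *
np.set_printoptions(precision=4,suppress=True)
c=cam("wrist")
for n,p,z in [("tubetop",(277,215),.076),("ring",(274,193),.008),("ringBlue",(214,120),.008),("ringAmb",(335,121),.008),("FL",(141,58),.008),("FR",(408,59),.008),("dA",(28,145),.008)]: print(n,ground(c,p,z)[:2])
E
python3 -m creep '[[-1,-0.5,15,0,0,0,0.6],[0,0,25,0,0,0,0.6],[0,0,25,0,0,0,0.6],[0,0,20,0,0,0,0.6],[0,0,12,0,0,0,0.6],[0,0,6,0,0,0,0.6],[0,0,2.5,0,0,0,0.6],[0,0,0,0,0,0,0.6],[0,0,0,0,0,0,0.5],[0,0,0,0,0,0,0.5]]' | head -2
```

```text
tubetop [0.501  0.0753]
ring [0.5014 0.073 ]
ringBlue [0.4429 0.0193]
ringAmb [0.4369 0.1193]
FL [ 0.3991 -0.0395]
FR [0.3854 0.1717]
dA [ 0.4741 -0.1365]
time_s: 20.6
tcp_pos: [0.5019, 0.0732, 0.043]
```

```bash
python3 -m creep '[[0,0,0,0,0,0,0.4],[0,0,0,0,0,0,0],[0,0,0,0,0,0,0],[0,0,0,0,0,0,0],[0,0,0,0,0,0,0],[0,0,0,0,0,0,0],[0,0,0,0,0,0,0],[0,0,-10,0,0,0,0],[0,0,-20,0,0,0,0],[0,0,-20,0,0,0,0]]' 
python3 -m creep '[[0,0,-20,0,0,0,0],[0,0,-20,0,0,0,0],[0,0,-10,0,0,0,0],[-20,5,0,0,0,0,0],[-35,10,0,0,0,0,0],[-35,12,0,0,0,0,0],[-35,12,0,0,0,0,0],[-30,12,0,0,0,0,0],[0,0,0,0,0,0,0],[0,0,0,0,0,0,0]]'
python3 - <<'E'
from h import *
np.set_printoptions(precision=4,suppress=True)
to((.581,-.123,.06),93.8)
c=cam("wrist","w6.png")
for k in("sample_tube","dish_b","large_beaker"):
  for r in find_in("wrist",k)[:2]: print(k,r["p"],r["xy"],ground(c,r["xy"],.005))
E
```

```text
time_s: 21.85
tcp_pos: [0.5017, 0.0731, 0.0936]
ee_rot: [[-0.066, 0.998, 0.0], [0.998, 0.066, 0.0], [0.0, 0.0, -1.0]]
wrist_force: [-0.2, 0.4, -0.3]
gripper_width: 0.24
time_s: 23.1
tcp_pos: [0.5623, -0.078, 0.1422]
ee_rot: [[-0.066, 0.998, -0.001], [0.998, 0.066, 0.0], [0.0, -0.001, -1.0]]
wrist_force: [-0.3, 0.4, -0.3]
gripper_width: 0.244
t 23.1 tcp [ 0.5623 -0.078   0.1422] jaw 93.78 tilt [-0.0011  0.0002] w 0.244 F [-0.3  0.4 -0.3]
shift mm [-46.2  15.7  82.2] turn -0.0
sample_tube 0.61 [273.2, 250.7] [ 0.6128 -0.0775  0.005 ]
dish_b 0.89 [217.9, 102.5] [ 0.4877 -0.1305  0.005 ]
dish_b 0.82 [224.7, 209.2] [ 0.5769 -0.1223  0.005 ]
large_beaker 0.65 [71.0, 325.4] [ 0.7021 -0.2658  0.005 ]
```

View pics/w6.png

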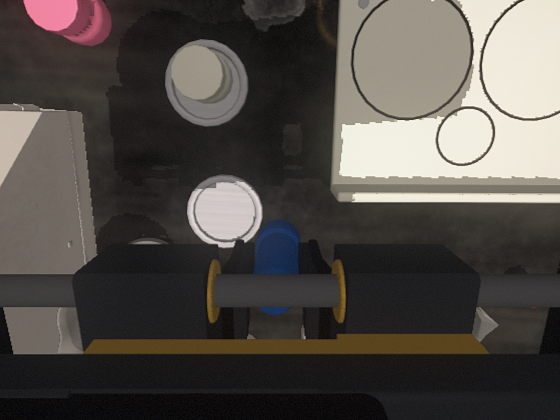

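```bash
python3 -m creep '[[-15,5,0,0,0,0,0],[-20,6,0,0,0,0,0],[-10.7,3.2,0,0,0,0,0],[0,0,15,0,0,0,0],[0,0,25,0,0,0,0],[0,0,25,0,0,0,0],[0,0,15,0,0,0,0],[0,0,10,0,0,0,0],[0,0,0,0,0,0,0],[0,0,0,0,0,0,0]]' | head -2
python3 - <<'E'
from h import *
to((.5795,-.1227,.0385),93.8)
c=cam("wrist");cam("scene","s7.png")
b=cv2.imread("pics/s7.png")[215:355,150:350]
cv2.imwrite("pics/c7.png",cv2.resize(b,None,fx=3,fy=3,interpolation=cv2.INTER_CUBIC))
E
```

```text
time_s: 24.55
tcp_pos: [0.5808, -0.1228, 0.0533]
t 24.55 tcp [ 0.5808 -0.1228  0.0533] jaw 93.83 tilt [ 0.0017 -0.0001] w 0.243 F [ 0.2 -0.1 -0.3]
shift mm [ 0.1 -1.3 14.8] turn 0.0
```

View pics/c7.png

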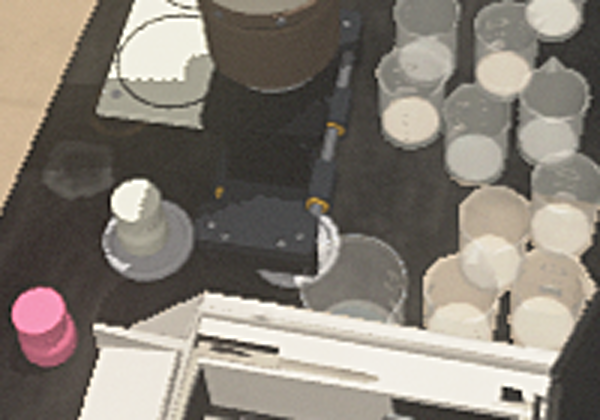

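The arm hides the tube here, but the gripper is clear of the device and the beaker. Lowering and letting go.

```bash
python3 -m creep '[[0,-0.8,8,0,0,0,0],[0,0,5,0,0,0,0],[0,0,1.5,0,0,0,0],[0,0,0,0,0,0,0],[0,0,0,0,0,0,0],[0,0,0,0,0,0,0.42],[0,0,0,0,0,0,0.42],[0,0,0,0,0,0,0.42],[0,0,0,0,0,0,0.42],[0,0,0,0,0,0,0.42]]' 
python3 -m creep '[[0,0,-10,0,0,0,0.42],[0,0,-20,0,0,0,0.42],[0,0,-25,0,0,0,0.42],[0,0,-20,0,0,0,0.42],[0,-15,-10,0,0,0,0.6],[0,-25,0,0,0,0,0.7],[0,-25,0,0,0,0,0.7],[0,-15,0,0,0,0,0.7],[-8,-10,0,0,0,0,0.7],[-8,-10,0,0,0,0,0.7]]'|head -2
python3 - <<'E'
from h import *
np.set_printoptions(precision=4,suppress=True)
to((.473,-.138,.018),93.8)
c=cam("wrist","w8.png")
for k,z in (("sample_tube",.036),("sample_jar",.03),("dish_b",.005)):
  for r in find_in("wrist",k)[:3]: print(k,r["p"],r["xy"],ground(c,r["xy"],z))
E
```

```text
time_s: 25.9
tcp_pos: [0.5793, -0.1228, 0.038]
ee_rot: [[-0.066, 0.998, 0.0], [0.998, 0.066, 0.0], [0.0, 0.0, -1.0]]
wrist_force: [0.6, 0.7, -0.4]
gripper_width: 0.423
time_s: 27.15
tcp_pos: [0.4805, -0.146, 0.1231]
t 27.15 tcp [ 0.4805 -0.146   0.1231] jaw 93.82 tilt [ 0.0005 -0.0001] w 0.7 F [ 0.2 -0.8 -0.1]
shift mm [  8.5  -7.  105.1] turn 0.0
sample_tube 0.81 [296.4, 322.7] [ 0.5709 -0.1241  0.036 ]
sample_jar 0.88 [289.5, 197.9] [ 0.4707 -0.1372  0.03  ]
sample_jar 0.88 [154.7, 137.1] [ 0.433  -0.2356  0.03  ]
sample_jar 0.54 [297.1, 322.9] [ 0.575  -0.1229  0.03  ]
dish_b 0.88 [282.5, 319.7] [ 0.5888 -0.1334  0.005 ]
dish_b 0.66 [265.6, 183.6] [ 0.4662 -0.1558  0.005 ]
```

View pics/w8.png

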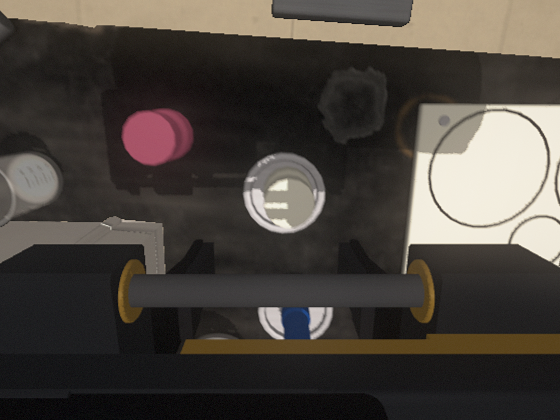

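Run:
```python
from h import *
np.set_printoptions(precision=4,suppress=True)
c=cam("wrist")
for n,p,z in [("jartop",(290,206),.053),("dA",(285,193),.008),("dev",(162,224),0),("dev",(162,224),.05),("dev",(162,224),.1),("dev2",(115,220),.0),("dev2",(115,220),.05),("dev2",(115,220),.1),("tubetop",(295,316),.071),("dB",(295,305),.008)]: print(n,z,ground(c,p,z)[:2])
S=cam("scene")
for p in [(220,313),(183,324),(205,312),(258,320)]:
  for z in(0,.05,.1,.15): print(p,z,ground(S,p,z)[:2])
im=cv2.imread("pics/w8.png")[140:345,230:345];cv2.imwrite("pics/c8.png",cv2.resize(im,None,fx=2.9,fy=2.9,interpolation=cv2.INTER_CUBIC))
```

```text
jartop 0.053 [ 0.4712 -0.1375]
dA 0.008 [ 0.4726 -0.1397]
dev 0 [ 0.508  -0.2407]
dev 0.05 [ 0.4908 -0.2251]
dev 0.1 [ 0.4735 -0.2094]
dev2 0.0 [ 0.5071 -0.28  ]
dev2 0.05 [ 0.49   -0.2575]
dev2 0.1 [ 0.4729 -0.2349]
tubetop 0.071 [ 0.5435 -0.1292]
dB 0.008 [ 0.5721 -0.1236]
(220, 313) 0 [ 0.5339 -0.1717]
(220, 313) 0.05 [ 0.5465 -0.1966]
(220, 313) 0.1 [ 0.5592 -0.2214]
(220, 313) 0.15 [ 0.5718 -0.2463]
(183, 324) 0 [ 0.4652 -0.2132]
(183, 324) 0.05 [ 0.4816 -0.2358]
(183, 324) 0.1 [ 0.498  -0.2584]
(183, 324) 0.15 [ 0.5144 -0.281 ]
(205, 312) 0 [ 0.5018 -0.1763]
(205, 312) 0.05 [ 0.5162 -0.201 ]
(205, 312) 0.1 [ 0.5306 -0.2256]
(205, 312) 0.15 [ 0.545  -0.2502]
(258, 320) 0 [ 0.6171 -0.1702]
(258, 320) 0.05 [ 0.6252 -0.1951]
(258, 320) 0.1 [ 0.6334 -0.2201]
(258, 320) 0.15 [ 0.6415 -0.245 ]
```

View pics/c8.png

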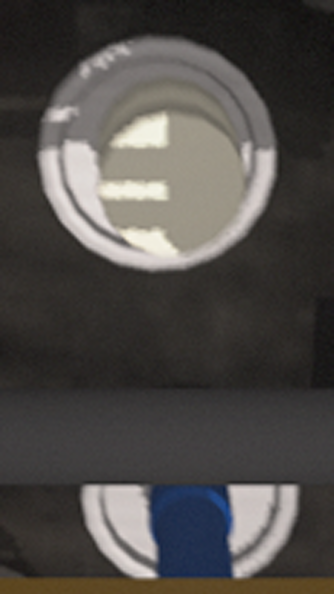

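The tube is standing in dish_b and the jar's cap is at about (289,202). I'll turn the jaws about 44° so the wide gripper body stays away from the white device.

```bash
python3 -m creep '[[9,-8.4,0,0,0,0,0.7],[0,0,0,0,0,9,0.7],[0,0,0,0,0,9,0.7],[0,0,0,0,0,9,0.7],[0,0,0,0,0,9,0.7],[0,0,0,0,0,8,0.7],[0,0,20,0,0,0,0.7],[0,0,15,0,0,0,0.7],[0,0,0,0,0,0,0.7],[0,0,0,0,0,0,0.7]]'|head -2
python3 - <<'E'
from h import *
np.set_printoptions(precision=4,suppress=True)
to((.4715,-.1377,.0185),50)
c=cam("wrist","w9.png")
for r in find_in("wrist","sample_jar")[:3]: print(r["p"],r["xy"],ground(c,r["xy"],.035))
E
```

```text
time_s: 28.7
tcp_pos: [0.4719, -0.1367, 0.0886]
t 28.7 tcp [ 0.4719 -0.1367  0.0886] jaw 49.84 tilt [ 0.0008 -0.0001] w 0.7 F [-0.1 -1.   0.2]
shift mm [-1.   0.3 70.1] turn -0.2
0.88 [150.3, 248.1] [ 0.4306 -0.2094  0.035 ]
0.82 [275.3, 228.5] [ 0.4727 -0.1387  0.035 ]
0.67 [288.6, 193.0] [ 0.4602 -0.1174  0.035 ]
```

View pics/w9.png

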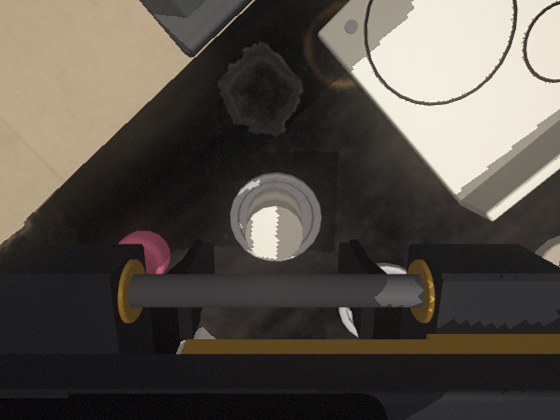

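The jar is centred between the fingers at (275,230), and the pink jar is well below the gripper body. Descending and grasping.

```bash
python3 -m creep '[[-1.5,0,15,0,0,0,0.7],[0,0,20,0,0,0,0.7],[0,0,20,0,0,0,0.7],[0,0,10,0,0,0,0.7],[0,0,5,0,0,0,0.7],[0,0,0,0,0,0,0.7],[0,0,0,0,0,0,0],[0,0,0,0,0,0,0],[0,0,0,0,0,0,0],[0,0,0,0,0,0,0]]'|head -2
python3 -m creep '[[0,0,0,0,0,0,0],[0,0,0,0,0,0,0],[0,0,0,0,0,0,0],[0,0,-5,0,0,0,0],[0,0,-10,0,0,0,0],[0,0,-20,0,0,0,0],[0,0,-20,0,0,0,0],[0,0,-20,0,0,0,0],[0,0,-10,0,0,0,0],[0,0,0,0,0,0,0]]'
python3 - <<'E'
from h import *
to((.5015,.0723,.1),93.8)
E
```

```text
time_s: 30.05
tcp_pos: [0.4708, -0.1381, 0.0183]
time_s: 31.3
tcp_pos: [0.4709, -0.1382, 0.1037]
ee_rot: [[0.645, 0.764, 0.002], [0.764, -0.645, 0.0], [0.001, 0.001, -1.0]]
wrist_force: [-0.5, 0.5, -0.9]
gripper_width: 0.411
t 31.3 tcp [ 0.4709 -0.1382  0.1037] jaw 49.8 tilt [0.0017 0.0002] w 0.411 F [-0.5  0.5 -0.9]
shift mm [ 180.5 -112.5    3.8] turn -44.0
```

```bash
python3 -m creep '[[0,0,-10,0,0,-9,0],[0,0,0,0,0,-9,0],[0,0,0,0,0,-9,0],[0,0,0,0,0,-9,0],[0,0,0,0,0,-8,0],[25,5,0,0,0,0,0],[40,9,0,0,0,0,0],[40,9,0,0,0,0,0],[40,9,0,0,0,0,0],[35,8,0,0,0,0,0]]'|head -2
python3 -m creep '[[20,4,0,0,0,0,0],[8,1,0,0,0,0,0],[0,0,15,0,0,0,0],[0,0,25,0,0,0,0],[0,0,20,0,0,0,0],[0,0,15,0,0,0,0],[0,0,5,0,0,0,0],[0,0,0,0,0,0,0],[0,0,0,0,0,0,0],[0,0,0,0,0,0,0]]'|head -2
python3 - <<'E'
from h import *
to((.5018,.0723,.0235),93.8)
E
```

```text
time_s: 32.55
tcp_pos: [0.4981, 0.0453, 0.112]
time_s: 33.8
tcp_pos: [0.5021, 0.0726, 0.0337]
t 33.8 tcp [0.5021 0.0726 0.0337] jaw 93.81 tilt [0.0013 0.0006] w 0.412 F [ 0.3 -0.8 -0. ]
shift mm [-0.3 -0.3 10.2] turn 0.0
```

Lower, release, retreat, and check the jar against the ring and the tube in its dish numerically.

```bash
python3 -m creep '[[0,0,6,0,0,0,0],[0,0,3,0,0,0,0],[0,0,1.2,0,0,0,0],[0,0,0,0,0,0,0],[0,0,0,0,0,0,0],[0,0,0,0,0,0,0.65],[0,0,0,0,0,0,0.65],[0,0,0,0,0,0,0.65],[0,0,0,0,0,0,0.65],[0,0,0,0,0,0,0.65]]'
python3 -m creep '[[0,0,-10,0,0,0,0.65],[0,0,-20,0,0,0,0.65],[0,0,-25,0,0,0,0.65],[0,0,-30,0,0,0,0.65],[0,-15,-30,0,0,0,0.7],[0,-20,-30,0,0,0,0.7],[25,-20,-30,0,0,0,0.7],[40,0,-20,0,0,0,0.7],[40,0,0,0,0,0,0.7],[20,0,0,0,0,0,0.7]]'|head -2
python3 - <<'E'
from h import *
np.set_printoptions(precision=4,suppress=True)
to((.4455,.3299,.22),93.8)
for n in("wrist","top","scene"):
  c=cam(n,n+"10.png")
  for k,z in dict(sample_jar=.033,sample_tube=.037,amber_bottle=.09,blue_cap_bottle=.07,station=.008).items():
    for r in find_in(n,k)[:3]: print(n,k,round(r["p"],2),np.array(r["xy"]),ground(c,r["xy"],z)[:2])
a=cv2.imread("pics/top10.png")[185:310,125:395];b=cv2.imread("pics/scene10.png")[125:325,140:330];w=cv2.imread("pics/wrist10.png")[0:245]
a=cv2.resize(a,(432,200));w=cv2.resize(w,(457,200));b=cv2.resize(b,(380,400))
m=np.hstack([np.vstack([cv2.copyMakeBorder(a,0,0,0,25,0),w]),b])
print(m.shape);cv2.imwrite("pics/m10.png",m[:,:])
E
```

```text
time_s: 35.05
tcp_pos: [0.5017, 0.0723, 0.0228]
ee_rot: [[-0.066, 0.998, -0.0], [0.998, 0.066, -0.0], [-0.0, -0.0, -1.0]]
wrist_force: [-0.1, 0.1, -0.1]
gripper_width: 0.651
time_s: 36.3
tcp_pos: [0.4383, 0.195, 0.2188]
t 36.3 tcp [0.4383 0.195  0.2188] jaw 93.9 tilt [0.0012 0.0012] w 0.702 F [ 1.2 -0.8 -0.4]
shift mm [134.1  16.4  -1. ] turn 0.1
wrist sample_jar 0.87 [154.1 236.4] [0.5015 0.0724]
wrist amber_bottle 0.59 [433.3 204.8] [0.4349 0.3279]
wrist blue_cap_bottle 0.45 [391.3 271.6] [0.5076 0.3096]
wrist station 0.72 [163.4 185.9] [0.4531 0.0751]
top sample_jar 0.65 [406.4 272.3] [ 0.4348 -0.2323]
top sample_jar 0.47 [274.4 246. ] [0.4972 0.0733]
top amber_bottle 0.67 [151.9 255.9] [0.4772 0.338 ]
top blue_cap_bottle 0.8 [159.2 216.5] [0.5637 0.3292]
top blue_cap_bottle 0.61 [275.4 245.1] [0.499  0.0717]
top station 0.93 [287.2 248.3] [0.4917 0.0426]
scene sample_jar 0.8 [164.9 322.8] [ 0.4391 -0.2336]
scene sample_jar 0.67 [233.8 209.7] [0.4936 0.0874]
scene sample_jar 0.29 [239.8 131.5] [0.4311 0.3701]
scene sample_tube 0.7 [247.7 287.4] [ 0.5832 -0.1192]
scene sample_tube 0.31 [240.5 298.1] [ 0.5751 -0.1475]
scene amber_bottle 0.74 [239.9 130.6] [0.4519 0.3095]
scene blue_cap_bottle 0.86 [283.2 138.4] [0.5655 0.3252]
scene station 0.63 [222.8 223.5] [0.4718 0.0592]
(400, 837, 3)
```

```bash
python3 -m creep '[[15,15,0,0,0,0,0.9],[25,25,0,0,0,0,0.9],[30,28,0,0,0,0,0.9],[30,28,0,0,0,0,0.9],[22,20,0,0,0,0,0.9],[10.5,10,0,0,0,0,0.9],[0,0,0,0,0,0,0.9],[0,0,0,0,0,0,0.9],[0,0,10,0,0,0,0.9],[0,0,10,0,0,0,0.9]]'|head -2
python3 - <<'E'
from h import *
to((.5556,.3355,.1227),93.8)
c=cam("wrist","w11.png")
im=cv2.imread("pics/w11.png");m=cv2.inRange(cv2.cvtColor(im,cv2.COLOR_BGR2HSV),(100,100,40),(130,255,255))
n,l,st,ce=cv2.connectedComponentsWithStats(m)
for s in st[1:]:
    if s[4]>300: print(s,ground(c,(s[0]+s[2]/2,s[1]+s[3]-s[2]/2),.145),ground(c,(s[0]+s[2]/2,s[1]+s[3]/2),.136))
E
```

```text
time_s: 38.45
tcp_pos: [0.555, 0.3335, 0.1974]
t 38.45 tcp [0.555  0.3335 0.1974] jaw 93.79 tilt [-0.0003  0.0002] w 0.903 F [-0.1  0.7 -0.6]
shift mm [ 2.   0.8 74.7] turn -0.0
[ 244  185   72   76 4258] [0.55336394 0.33534737 0.145     ] [0.55490302 0.33556323 0.136     ]
```

Blue cap seen at (0.554–0.555, 0.3355), as left. Grasping at the release pose.

```bash
python3 -m creep '[[2,0.8,15,0,0,0,0.9],[0,0,20,0,0,0,0.9],[0,0,20,0,0,0,0.9],[0,0,12,0,0,0,0.9],[0,0,6,0,0,0,0.9],[0,0,1,0,0,0,0.9],[0,0,0,0,0,0,0],[0,0,0,0,0,0,0],[0,0,0,0,0,0,0],[0,0,0,0,0,0,0]]'|head -2
python3 -m creep '[[0,0,0,0,0,0,0],[0,0,0,0,0,0,0],[0,0,0,0,0,0,0],[0,0,-2,0,0,0,0],[0,0,-8,0,0,0,0],[0,0,-15,0,0,0,0],[0,0,-20,0,0,0,0],[0,0,-20,0,0,0,0],[0,0,-20,0,0,0,0],[0,0,-5,0,0,0,0]]'
python3 - <<'E'
from h import *
to((.4469,.0194,.21),93.8)
E
```

```text
time_s: 39.75
tcp_pos: [0.5562, 0.3361, 0.1241]
time_s: 41.0
tcp_pos: [0.5569, 0.3367, 0.2166]
ee_rot: [[-0.067, 0.998, 0.003], [0.998, 0.067, 0.003], [0.003, 0.004, -1.0]]
wrist_force: [0.0, 0.3, -2.5]
gripper_width: 0.524
t 41.0 tcp [0.5569 0.3367 0.2166] jaw 93.82 tilt [0.0035 0.0029] w 0.524 F [ 0.   0.3 -2.5]
shift mm [-309.3 -130.9    5.2] turn 0.0
```

```bash
python3 -m creep '[[-18,0,0,0,0,0,0],[-30,-3,0,0,0,0,0],[-30,-15,0,0,0,0,0],[-30,-28,0,0,0,0,0],[-30,-30,0,0,0,0,0],[-30,-30,0,0,0,0,0],[-35,-20,0,0,0,0,0],[-40,-5,0,0,0,0,0],[-35,0,0,0,0,0,0],[-20,0,0,0,0,0,0]]'|head -2
python3 -m creep '[[-11,0.1,0,0,0,0,0],[0,0,10,0,0,0,0],[0,0,20,0,0,0,0],[0,0,20,0,0,0,0],[0,0,20,0,0,0,0],[0,0,8,0,0,0,0],[0,0,0,0,0,0,0],[0,0,0,0,0,0,0],[0,0,0,0,0,0,0],[0,0,0,0,0,0,0]]'|head -2
python3 - <<'E'
from h import *
to((.4475,.0195,.128),93.8)
E
```

```text
time_s: 42.25
tcp_pos: [0.4438, 0.0275, 0.2132]
time_s: 43.5
tcp_pos: [0.4463, 0.0191, 0.1363]
t 43.5 tcp [0.4463 0.0191 0.1363] jaw 93.8 tilt [0.001  0.0005] w 0.525 F [ 0.3  0.1 -1.7]
shift mm [0.3 1.2 8.3] turn 0.0
```

```bash
python3 -m creep '[[0.3,1.2,4,0,0,0,0],[0,0,2.5,0,0,0,0],[0,0,1.3,0,0,0,0],[0,0,0.5,0,0,0,0],[0,0,0,0,0,0,0],[0,0,0,0,0,0,0.85],[0,0,0,0,0,0,0.85],[0,0,0,0,0,0,0.85],[0,0,0,0,0,0,0.85],[0,0,-3,0,0,0,0.85]]'
python3 -m creep '[[0,0,-15,0,0,0,0.85],[0,0,-20,0,0,0,0.85],[0,0,-30,0,0,0,0.85],[10,0,-30,0,0,0,0.8],[30,0,0,0,0,0,0.7],[40,0,0,0,0,0,0.7],[40,0,0,0,0,0,0.7],[40,2,0,0,0,0,0.7],[40,5,0,0,0,0,0.7],[40,5,0,0,0,0,0.7]]'|head -2
python3 - <<'E'
from h import *
np.set_printoptions(precision=4,suppress=True)
to((.4451,.3297,.21),93.8)
c=cam("wrist","w12.png")
for k,z in dict(amber_bottle=.09,blue_cap_bottle=.07,sample_jar=.033).items():
    for r in find_in("wrist",k)[:3]: print(k,round(r["p"],2),np.array(r["xy"]),ground(c,r["xy"],z)[:2])
E
```

```text
time_s: 44.75
tcp_pos: [0.447, 0.0194, 0.1304]
ee_rot: [[-0.066, 0.998, -0.001], [0.998, 0.066, -0.0], [-0.0, -0.001, -1.0]]
wrist_force: [0.1, -0.3, -0.6]
gripper_width: 0.844
time_s: 46.0
tcp_pos: [0.4431, 0.2611, 0.2258]
t 46.0 tcp [0.4431 0.2611 0.2258] jaw 93.83 tilt [0.0003 0.0003] w 0.701 F [ 0.4 -0.7  0.2]
shift mm [68.3  6.6 15.9] turn 0.0
amber_bottle 0.89 [360.5 198.4] [0.44   0.3335]
amber_bottle 0.15 [ 93.  225.5] [0.4802 0.1016]
blue_cap_bottle 0.66 [ 34.8 175.6] [0.4432 0.042 ]
sample_jar 0.97 [ 92.  228.5] [0.5043 0.071 ]
```

```bash
python3 -m creep '[[25,2.5,0,0,0,0,0.8],[30,3,0,0,0,0,0.9],[13,0.9,0,0,0,0,0.9],[0,0,0,0,0,0,0.9],[0,0,15,0,0,0,0.9],[0,0,20,0,0,0,0.9],[0,0,20,0,0,0,0.9],[0,0,12,0,0,0,0.9],[0,0,5.5,0,0,0,0.9],[0,0,0,0,0,0,0.9]]'|head -2
python3 - <<'E'
from h import *
to((.4449,.3294,.153),93.8)
E
```

```text
time_s: 47.45
tcp_pos: [0.4452, 0.3278, 0.153]
t 47.45 tcp [0.4452 0.3278 0.153 ] jaw 93.8 tilt [-0.0001 -0.0003] w 0.902 F [0.4 0.6 0.3]
shift mm [ 1.6 -0.2 -0. ] turn -0.0
```

```bash
python3 -m creep '[[1.5,0,0,0,0,0,0.9],[0,0,0,0,0,0,0],[0,0,0,0,0,0,0],[0,0,0,0,0,0,0],[0,0,0,0,0,0,0],[0,0,0,0,0,0,0],[0,0,0,0,0,0,0],[0,0,0,0,0,0,0],[0,0,0,0,0,0,0],[0,0,0,0,0,0,0]]'|head -2
python3 -m creep '[[0,0,0,0,0,0,0],[0,0,0,0,0,0,0],[0,0,-3,0,0,0,0],[0,0,-10,0,0,0,0],[0,0,-20,0,0,0,0],[0,0,-20,0,0,0,0],[0,0,-20,0,0,0,0],[0,0,-5,0,0,0,0],[0,0,0,0,0,0,0],[0,0,0,0,0,0,0]]'
python3 - <<'E'
from h import *
to((.443,.1143,.22),93.8)
E
```

```text
time_s: 48.7
tcp_pos: [0.4451, 0.3297, 0.1532]
time_s: 49.95
tcp_pos: [0.4444, 0.3289, 0.2298]
ee_rot: [[-0.066, 0.998, -0.002], [0.998, 0.066, -0.002], [-0.002, -0.002, -1.0]]
wrist_force: [-0.2, -0.1, -4.4]
gripper_width: 0.401
t 49.95 tcp [0.4444 0.3289 0.2298] jaw 93.79 tilt [-0.0019 -0.0018] w 0.401 F [-0.2 -0.1 -4.4]
shift mm [-214.   -15.6   10.2] turn -0.0
```

```bash
python3 -m creep '[[-15,-1,0,0,0,0,0],[-30,-2,0,0,0,0,0],[-40,-3,0,0,0,0,0],[-40,-3,0,0,0,0,0],[-35,-3,0,0,0,0,0],[-30,-2,0,0,0,0,0],[-16,-1.2,0,0,0,0,0],[-8,-0.4,0,0,0,0,0],[0,0,10,0,0,0,0],[0,0,15,0,0,0,0]]' | head -2
python3 -m creep '[[0,0,20,0,0,0,0],[0,0,15,0,0,0,0],[0,0,7,0,0,0,0],[0,0,2,0,0,0,0],[0,0,0,0,0,0,0],[0,0,0,0,0,0,0],[0,0,0,0,0,0,0],[0,0,0,0,0,0,0],[0,0,0,0,0,0,0],[0,0,0,0,0,0,0]]' | head -2
python3 - <<'E'
from h import *
to((.443,.1143,.1572),93.8)
E
```

```text
time_s: 51.2
tcp_pos: [0.444, 0.1158, 0.2055]
time_s: 52.45
tcp_pos: [0.4437, 0.1149, 0.1621]
t 52.45 tcp [0.4437 0.1149 0.1621] jaw 93.81 tilt [0. 0.] w 0.399 F [-0.3 -0.4 -3.8]
shift mm [-0.5 -0.7  4.9] turn 0.0
```

```bash
python3 -m creep '[[-0.5,-0.7,3,0,0,0,0],[0,0,1.5,0,0,0,0],[0,0,0.5,0,0,0,0],[0,0,0,0,0,0,0],[0,0,0,0,0,0,0],[0,0,0,0,0,0,0.75],[0,0,0,0,0,0,0.75],[0,0,0,0,0,0,0.75],[0,0,0,0,0,0,0.75],[0,0,-3,0,0,0,0.75]]'
python3 -m creep '[[0,0,-15,0,0,0,0.75],[0,0,-20,0,0,0,0.75],[0,0,-30,0,0,0,0.75],[0,0,-30,0,0,0,0.75],[30,0,0,0,0,0,0.75],[40,0,0,0,0,0,0.75],[45,0,0,0,0,0,0.75],[45,0,0,0,0,0,0.75],[40,0,0,0,0,0,0.75],[20,0,0,0,0,0,0.75]]'|head -2
python3 - <<'E'
from h import *
np.set_printoptions(precision=4,suppress=True)
to((.443,.1143,.1572),93.8)
for n in("top","scene"):
  c=cam(n,n+"13.png")
  for k,z in dict(sample_jar=.033,sample_tube=.037,amber_bottle=.09,blue_cap_bottle=.07).items():
    for r in find_in(n,k)[:2]: print(n,k,round(r["p"],2),np.array(r["xy"]),ground(c,r["xy"],z)[:2])
a=cv2.imread("pics/top13.png")[190:310,215:395];b=cv2.imread("pics/scene13.png")[135:325,150:310]
a=cv2.resize(a,None,fx=2.3,fy=2.3,interpolation=cv2.INTER_CUBIC);b=cv2.resize(b,None,fx=2.3,fy=2.3,interpolation=cv2.INTER_CUBIC)
cv2.imwrite("pics/m13.png",np.hstack([cv2.copyMakeBorder(a,0,b.shape[0]-a.shape[0],0,0,0),b]))
E
```

```text
time_s: 53.7
tcp_pos: [0.4429, 0.1143, 0.16]
ee_rot: [[-0.066, 0.998, -0.0], [0.998, 0.066, -0.0], [-0.0, -0.0, -1.0]]
wrist_force: [-0.4, 0.2, -0.3]
gripper_width: 0.741
time_s: 54.95
tcp_pos: [0.4281, 0.3356, 0.2549]
t 54.95 tcp [0.4281 0.3356 0.2549] jaw 93.9 tilt [-0.0001 -0.0002] w 0.749 F [ 0.5 -0.1 -0.8]
shift mm [-221.8   -0.1   97.8] turn 0.1
top sample_jar 0.62 [406.  272.8] [ 0.4337 -0.2313]
top sample_tube 0.69 [358.7 207.2] [ 0.5863 -0.1237]
top amber_bottle 0.77 [256.7 270.5] [0.4445 0.1127]
top blue_cap_bottle 0.93 [300.7 266.3] [0.4519 0.0158]
scene sample_jar 0.89 [163.2 324.6] [ 0.4372 -0.2381]
scene sample_jar 0.85 [236.4 212.2] [0.502 0.081]
scene sample_tube 0.52 [245.4 286.7] [ 0.578  -0.1186]
scene amber_bottle 0.82 [216.2 178.4] [0.4426 0.128 ]
scene blue_cap_bottle 0.61 [205.5 217.6] [0.4478 0.0207]
```

View pics/m13.png

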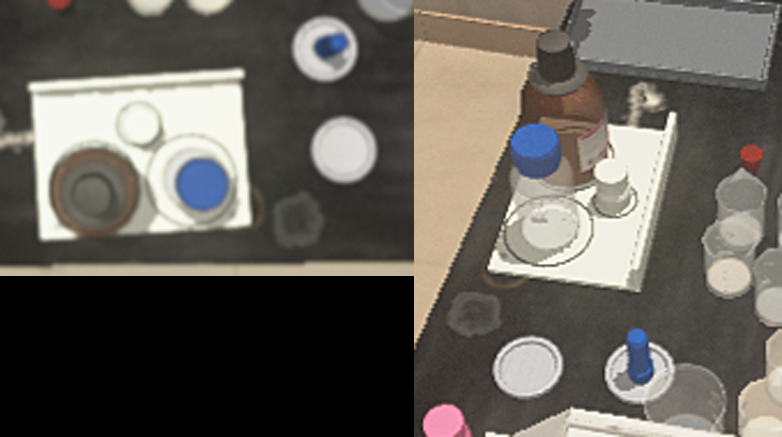

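Everything is standing upright where it should, and dish_a is empty. One last numeric check compares the bottles' positions with the start pictures.

Run:
```python
import cv2,numpy as np
for n,boxes in dict(top=[(233,250,45,45),(288,254,30,28)],scene=[(196,145,42,60),(190,185,28,30)]).items():
    a=cv2.imread(f"pics/{n}0.png",0);b=cv2.imread(f"pics/{n}13.png",0)
    for x,y,w,h in boxes:
        t=cv2.resize(a[y:y+h,x:x+w],None,fx=4,fy=4);s=cv2.resize(b[y-15:y+h+15,x-15:x+w+15],None,fx=4,fy=4)
        _,v,_,l=cv2.minMaxLoc(cv2.matchTemplate(s,t,cv2.TM_CCOEFF_NORMED));print(n,(x,y),round(v,3),(l[0]/4-15,l[1]/4-15))
```

```text
top (233, 250) 0.981 (0.5, 0.25)
top (288, 254) 0.997 (0.25, 0.5)
scene (196, 145) 0.908 (-0.75, 0.0)
scene (190, 185) 0.984 (-0.25, 0.25)
```

Each bottle is within about 2 mm of its start position. Handing in.

```bash
python3 -c "
from h import *
print(finish_job())"
```

```text
the job is handed in; nothing more can be done
None
```

I finished the job in the order you gave and handed it in at about 55 s of the allowed 141 s. No verdict was reported, so the result rests on my own checks.

**What I did:** both bottles went into the side tray, the tube into dish_b, and the jar onto the back ring. Then blue_cap_bottle and amber_bottle went back to their front places, and the gripper was open and clear of everything at the end.

**Last checks:**
- **Bottles:** matching the start and end pictures shows both bottles shifted by at most 0.75 px, which is under about 2 mm.
- **Tube and jar:** the last picture shows the tube upright in dish_b, the jar upright inside its ring, and dish_a empty.
- **Bystanders:** the black jar and large beaker were never approached closely. I did not re-measure their positions at the end.

**Disagreements:**
- In the top view the network's amber_bottle detection moved by about 5 px between start and end. The template match contradicts this, so I put it down to detector noise.
- After the jar was placed, the network found it in the scene camera 9–17 mm off, but in the wrist camera at the ring's centre. The last picture agrees with the wrist reading.

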